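# Fill the ice bucket and close it

### The job

Use the metal scoop to move at least three of the ice cubes from the shallow tray into the round insulated bucket without touching the ice with the fingers; every cube must end up in the bucket or in the tray, none on the bench, and leave the scoop standing level on the bench or in the tray. Once the ice is in, put the bucket's plug lid on and press it down firmly until it sits level and fully home on the rim. Do not shift the other things on the bench.

Things in the scene. Friction and masses are not known exactly. Their poses are not given: they have to be found in the camera images.
- scoop: Aluminium ice scoop, 228 mm long, 0.16 kg, standing level. Origin: under the middle of its flat bowl; x points out of the open mouth, z up. Bowl x -55 to +55 mm, 110 mm wide (104 inside), floor 3 mm, bevelled over the last 25 mm to a 1 mm lip; closed back 50 mm high, sides falling forward, ending 15 mm before the lip. Handle: level bar, x -61 to -173 mm, 20 wide, 18 tall, middle 62 mm up.
- scoop_grip (a point): Place to grip on the scoop's handle: the middle of the bar's section, 85 mm behind and 62 mm above the scoop's origin; axes as the scoop's (the fingers close along y).
- scoop_lip (a point): Middle of the scoop's front lip, on its underside: 55 mm ahead of the scoop's origin.
- tray: Shallow open grey tray that holds the ice, fixed to the bench: 320 mm long (x) by 180 mm (y) by 42 mm tall, walls and floor 5 mm (inside 310 by 170 mm, inner floor 5 mm above the bench), thin rim turned out 8 mm all round. Origin: under its middle; x along its length. The ice starts in the +x half, the other half is empty.
- ice0: Clear ice cube, 28 mm with 4 mm bevelled edges, 20 g, loose and slippery (friction about 0.28 on everything: it begins to slide on a slope of 13 to 20 degrees). Origin: its centre. All five are alike; they lie flat in the tray.
- ice1: Clear ice cube, 28 mm with 4 mm bevelled edges, 20 g, loose and slippery (friction about 0.28 on everything: it begins to slide on a slope of 13 to 20 degrees). Origin: its centre. All five are alike; they lie flat in the tray.
- ice2: Clear ice cube, 28 mm with 4 mm bevelled edges, 20 g, loose and slippery (friction about 0.28 on everything: it begins to slide on a slope of 13 to 20 degrees). Origin: its centre. All five are alike; they lie flat in the tray.
- ice3: Clear ice cube, 28 mm with 4 mm bevelled edges, 20 g, loose and slippery (friction about 0.28 on everything: it begins to slide on a slope of 13 to 20 degrees). Origin: its centre. All five are alike; they lie flat in the tray.
- ice4: Clear ice cube, 28 mm with 4 mm bevelled edges, 20 g, loose and slippery (friction about 0.28 on everything: it begins to slide on a slope of 13 to 20 degrees). Origin: its centre. All five are alike; they lie flat in the tray.
- bucket: Round insulated blue ice bucket, loose, about 0.6 kg, 125 mm tall, 150 mm across at the rim and 136 mm at the foot, open at the top; the mouth is 132 mm across inside, the inner floor 12 mm above the bench. Origin: under its middle; z up.
- bucket_middle (a point): Middle of the bucket's hollow: on its axis, 62 mm above its origin.
- lid: The bucket's round blue plug lid, loose, 0.15 kg, lying plug down on the bench. Origin: under the middle of the plug; z up. Plug 116 mm across (108 at its bevelled bottom), 12 mm deep; disc 150 mm across up to z = 28 mm; upright round knob 31 mm across up to z = 66 mm. Seated, its origin is 113 mm above the bucket's, with about 6 mm play sideways. It drops in freely; nothing latches.
- lid_knob (a point): Place to grip on the lid's knob: on its axis, 52 mm above the lid's origin (24 mm above the disc, 14 mm under the knob's top).
- media_bottle: Bystander: glass bottle with a blue cap, loose, 74 mm across, 150 mm tall. Origin: under its middle.
- tip_box: Bystander: red box of pipette tips with a clear lid, loose, 122 by 85 by 68 mm. Origin: under its middle.
- screwdriver: Bystander: screwdriver with an orange handle, loose, lying, 200 mm long along its x. Origin: under its middle.
- stopper: Bystander: brown rubber stopper, loose, 33 mm across, 28 mm tall. Origin: under its middle.
- cutters: Bystander: wire cutters with yellow grips, loose, lying, 140 mm long along x (grips to -x), 14 mm thick. Origin: under the pivot.
Things that resemble listed ones, but are neither listed nor needed, are in the scene too. What is shaped like the ice3 but green, orange or red is not meant.

How it is judged:
On the way, in this order (a step that is already met when the one before it is completed fails the run):
1. at least one ice cube rides in the scoop's bowl, lifted clear of the tray (its centre more than 90 mm above the bench) (((x of ice0 in the frame of scoop between -0.055 and 0.055 m and y of ice0 in the frame of scoop between -0.055 and 0.055 m and z of ice0 in the frame of scoop below 0.06 m and height (world z) of ice0 above 0.09 m) or (x of ice1 in the frame of scoop between -0.055 and 0.055 m and y of ice1 in the frame of scoop between -0.055 and 0.055 m and z of ice1 in the frame of scoop below 0.06 m and height (world z) of ice1 above 0.09 m) or (x of ice2 in the frame of scoop between -0.055 and 0.055 m and y of ice2 in the frame of scoop between -0.055 and 0.055 m and z of ice2 in the frame of scoop below 0.06 m and height (world z) of ice2 above 0.09 m) or (x of ice3 in the frame of scoop between -0.055 and 0.055 m and y of ice3 in the frame of scoop between -0.055 and 0.055 m and z of ice3 in the frame of scoop below 0.06 m and height (world z) of ice3 above 0.09 m) or (x of ice4 in the frame of scoop between -0.055 and 0.055 m and y of ice4 in the frame of scoop between -0.055 and 0.055 m and z of ice4 in the frame of scoop below 0.06 m and height (world z) of ice4 above 0.09 m))), for 0.2 s.
2. at least three ice cubes lie in the bucket ((distance between each of ice0, ice1, ice2 and bucket_middle below 0.07 m or distance between each of ice0, ice1, ice3 and bucket_middle below 0.07 m or distance between each of ice0, ice1, ice4 and bucket_middle below 0.07 m or distance between each of ice0, ice2, ice3 and bucket_middle below 0.07 m or distance between each of ice0, ice2, ice4 and bucket_middle below 0.07 m or distance between each of ice0, ice3, ice4 and bucket_middle below 0.07 m or distance between each of ice1, ice2, ice3 and bucket_middle below 0.07 m or distance between each of ice1, ice2, ice4 and bucket_middle below 0.07 m or distance between each of ice1, ice3, ice4 and bucket_middle below 0.07 m or distance between each of ice2, ice3, ice4 and bucket_middle below 0.07 m)), for 0.2 s.
3. the lid is pressed home: seated level on the rim and bearing on the bucket with more than 5 N (z of lid in the frame of bucket between 0.105 and 0.117 m and horizontal distance between lid and bucket below 0.015 m and angle between lid's own z axis and vertical below 0.06 rad and contact force between lid and bucket above 5 N), for 0.1 s.
At the end, for the whole second after the job is handed in: Three or more cubes are in the upright bucket, all others in the tray. The lid is level within 0.06 rad, centred within 15 mm, at most 4 mm above fully home. The scoop rests right way up, level within 0.2 rad, its underside under 30 mm above the bench (bench or tray floor) ((distance between each of ice0, ice1, ice2 and bucket_middle below 0.07 m or distance between each of ice0, ice1, ice3 and bucket_middle below 0.07 m or distance between each of ice0, ice1, ice4 and bucket_middle below 0.07 m or distance between each of ice0, ice2, ice3 and bucket_middle below 0.07 m or distance between each of ice0, ice2, ice4 and bucket_middle below 0.07 m or distance between each of ice0, ice3, ice4 and bucket_middle below 0.07 m or distance between each of ice1, ice2, ice3 and bucket_middle below 0.07 m or distance between each of ice1, ice2, ice4 and bucket_middle below 0.07 m or distance between each of ice1, ice3, ice4 and bucket_middle below 0.07 m or distance between each of ice2, ice3, ice4 and bucket_middle below 0.07 m) and (distance between ice0 and bucket_middle below 0.07 m or (x of ice0 in the frame of tray between -0.155 and 0.155 m and y of ice0 in the frame of tray between -0.085 and 0.085 m and height (world z) of ice0 below 0.06 m)) and (distance between ice1 and bucket_middle below 0.07 m or (x of ice1 in the frame of tray between -0.155 and 0.155 m and y of ice1 in the frame of tray between -0.085 and 0.085 m and height (world z) of ice1 below 0.06 m)) and (distance between ice2 and bucket_middle below 0.07 m or (x of ice2 in the frame of tray between -0.155 and 0.155 m and y of ice2 in the frame of tray between -0.085 and 0.085 m and height (world z) of ice2 below 0.06 m)) and (distance between ice3 and bucket_middle below 0.07 m or (x of ice3 in the frame of tray between -0.155 and 0.155 m and y of ice3 in the frame of tray between -0.085 and 0.085 m and height (world z) of ice3 below 0.06 m)) and (distance between ice4 and bucket_middle below 0.07 m or (x of ice4 in the frame of tray between -0.155 and 0.155 m and y of ice4 in the frame of tray between -0.085 and 0.085 m and height (world z) of ice4 below 0.06 m)) and z of lid in the frame of bucket between 0.105 and 0.117 m and horizontal distance between lid and bucket below 0.015 m and angle between lid's own z axis and vertical below 0.06 rad and angle between bucket's own z axis and vertical below 0.1 rad and height (world z) of bucket below 0.01 m and linear speed of each of lid, bucket, scoop below 0.03 m/s and height (world z) of scoop below 0.03 m and angle between scoop's own z axis and vertical below 0.2 rad); the robot touches nothing.
It fails at once if the fingers touch an ice cube (more than 0.5 N) (contact force between the fingers and ice0 above 0.5 N or contact force between the fingers and ice1 above 0.5 N or contact force between the fingers and ice2 above 0.5 N or contact force between the fingers and ice3 above 0.5 N or contact force between the fingers and ice4 above 0.5 N).
It fails at once if a bystander (bottle, tip box, screwdriver, stopper or cutters) is shifted by more than 30 mm (distance of any of media_bottle, tip_box, screwdriver, stopper, cutters from where it was at the start of the episode above 0.03 m).
It also fails if it takes over 72 s, if anything falls off the work surface, if the arm or the gripper's body presses on something with over 40 N, if the wrist force passes 120 N, or if a joint passes its speed limit or range.

### The arm

A 7-joint arm with a two-finger parallel gripper is mounted at the origin on the work surface. World frame = base frame: x ahead of the robot, y to its left, z up, the work surface at z = 0. Lengths are in m, angles in rad, forces in N, time in s.
With the tool pointing down it reaches from about 0.4 to 0.85 m from the base axis. Payload 10.4 kg.
Tool frame: the origin (TCP) lies on the centre line of the jaws, within the pads' length; the fingertips stand 22 mm ahead of it and the grasp point (between the pads) lies 3 mm ahead of it; z points along the fingers, y is the line along which they close (so a half turn about z gives the same grasp; the last joint's range is limited). The gripper opens to 85 mm and grips with 20 to 120 N. Pads are 22 mm wide; open, the fingers measure 114 mm over their backs; the gripper's body (76 mm by 85 mm) begins 54 mm behind the grasp point. The pads swing forward as they close: fully open they stand 13 mm farther back than shut.
Start: joints at [1.17, 0.332, -0.065, 1.46, 0.022, 1.35, -0.088], TCP at [0.231, -0.581, 0.253] pointing down, gripper open.
Joint ranges: [-2.6, 2.6], [-0.5, 2.12], [-1.47, 1.34], [0.16, 2.42], [-1.27, 4.41], [0.06, 2.06], [-2.6, 2.6]. Speed limits (rad/s): [2.22, 2.22, 2.79, 2.79, 3.14, 3.14, 3.14].

### API

Orientations are given as a rotation vector (axis times angle).
In Python, from plant import status, vision, env, regions_of gives the robot as it stands.
- The arm moves only by the tool servo_tool, never from a script. Its argument "plan" is a list of rows, each a list of 7 numbers: the shift along the tool's x, y, z each as a share of 1 m, from -1 to 1, then the turn, a rotation vector about the tool's x, y, z each as a share of 30 degrees, from -1 to 1, then the closure in counts, from 0 (fully open) to 255 (shut). A call has 1 to 20 rows; each row is the pose to reach, as a shift and turn from the pose commanded when the call began, along the tool's axes at that moment; what a row does not reach only later rows make up. A row lasts 1/10 s, in which the tool goes at most 50 mm and 8.59 degrees, less where a joint would pass 70% of its speed; a pose out of reach is approached as far as the arm can. A call with a number of a shift or a turn outside -1 to 1 is refused whole. A call with a gripper value outside its range is refused whole. The fingers move at their own pace and stop on an object; the grip force is fixed at half the most. Time passes only in rows, so rows that repeat a pose let the fingers close. It gives the time, the measured TCP pose, the force, the opening and the grip force at its end, in the units of the state.
- status.read_state(): the state, without advancing time (a new reading comes with each control period).
- vision.read_camera(name): name is "side" or "top" or "wrist"; returns a dict with "img" (400x640x3 uint8, red, green, blue), "K" (3x3 intrinsics, pixels), "position" and "rotation" of the camera in the world; the wrist camera has in their place "mount" (4x4, takes a point from camera to tool coordinates, whose origin is the TCP and whose axes are the flange's). Camera axes: x right, y down, z forward; pixel columns grow to the right and rows downward; lengths in m; the calibration is good to about 2 mm. A picture is of the moment at which its call begins: read the wrist's pose just before it. There is no depth.
- env.job_done(): hands the job in; it is judged then, once.
Trained networks look in the newest picture that a camera, given by its name, has taken for a name from the list of things; names that differ only in an ending like _2 or _b are one class to them, and where a whole thing is asked for, a point or a joint stands for the part that bears it (a point fixed in the world has none). Each returns a list of dicts, best first, with "confidence" (0 to 1); they miss things now and then, are a little off and sometimes report something else, mostly with a low value. They report only what shows in the picture. A call takes as long as a camera call. They do not tell look-alikes from the thing itself.
- regions_of(camera, label): "pixels" (400x640 bool, what is visible of it) and "rect" ([left, top, width, height] in pixels, round what is visible of it).
The state is a dict: "t": time; "joint_positions": joint angles; "joint_vel": joint speeds; "tau": joint torques, N m; "ee_pos": TCP position; "tool_rot": TCP orientation; "force": force on the tool from outside, world axes, zero at the start; "torque": the same for the moment, N m; "width": finger opening in m; "grip_force": force on a finger pad.
Only numpy, scipy, OpenCV 4.12 (cv2) and the standard library are available. Lean on these libraries where they do the work, as an engineer would, in place of code of your own. Each camera call takes 0.05 s, during which the arm holds its last target. There are 200 camera calls.

## Working session

There is one attempt and no reset: what is moved stays moved. The work goes in short steps, Python scripts to look and compute and a tool call to move; the robot and the scene stay as the last step left them, time stands still between calls to the robot, and variables do not carry over. Pictures are saved under pics/ and viewed, at most 10 in all, crops included, and the job is handed in when it is done.

Besides the shell and the picture viewer there is one more tool, called after ">>>" in YAML: its name, and indented under it one key for each argument. servo_tool: Moves the arm, as the interface text tells. Shift numbers are shares of 1 m and turn numbers shares of 30 degrees, none past 1 either way. Its arguments: {"type":"object","properties":{"plan":{"type":"array","items":{"type":"array","items":{"type":"number"}}}},"required":["plan"]}

```bash
ls; mkdir -p pics; cat > h.py <<'E'
import numpy as np, cv2
from scipy.spatial.transform import Rotation as R
from plant import status, vision, env, regions_of
def cam(n):
    s=status.read_state(); c=vision.read_camera(n); K=np.array(c["K"])
    if n=="wrist":
        T=np.eye(4);T[:3,:3]=R.from_rotvec(s["tool_rot"]).as_matrix();T[:3,3]=s["ee_pos"];M=T@np.array(c["mount"]);P,Rt=M[:3,3],M[:3,:3]
    else:
        P=np.array(c["position"]);Rt=np.array(c["rotation"]); Rt=Rt if Rt.shape==(3,3) else R.from_rotvec(Rt).as_matrix()
    return c["img"],K,P,Rt
def ray(K,P,Rt,uv,z):
    d=Rt@np.linalg.inv(K)@np.array([uv[0],uv[1],1.]); return P+d*(z-P[2])/d[2]
def proj(K,P,Rt,X):
    p=K@(Rt.T@(np.asarray(X,float)-P)); return p[:2]/p[2]
def save(n,img): cv2.imwrite("pics/"+n,cv2.cvtColor(img,cv2.COLOR_RGB2BGR))
def cen(m):
    ys,xs=np.nonzero(m); return xs.mean(),ys.mean()
E
python3 - <<'E'
from h import *
s=status.read_state();print({k:np.round(v,3) for k,v in s.items()})
for n in("top","side"):
    img,K,P,Rt=cam(n);save(n+"1.png",img);print(n,np.round(P,3),np.round(Rt,2).tolist(),K[0,0])
    for l in "scoop tray ice0 bucket lid lid_knob media_bottle tip_box screwdriver stopper cutters".split():
        for r in regions_of(n,l)[:8]:
            c=cen(r["pixels"]);print(l,round(r["confidence"],2),r["rect"],np.round(c),np.round(ray(K,P,Rt,c,0.03),3)[:2])
E
```

```text
pics
{'t': np.float64(0.0), 'joint_positions': array([ 1.17 ,  0.333, -0.065,  1.461,  0.022,  1.35 , -0.088]), 'joint_vel': array([ 0.001,  0.   ,  0.001, -0.   ,  0.001,  0.   , -0.   ]), 'tau': array([-0.0000e+00, -6.2544e+01,  4.9000e-02, -3.9161e+01,  1.6000e-02,
        1.0000e-02,  0.0000e+00]), 'ee_pos': array([ 0.23 , -0.581,  0.253]), 'tool_rot': array([-3.084e+00, -5.900e-01,  1.000e-03]), 'force': array([-0.163,  0.413,  0.134]), 'torque': array([-0.026, -0.034,  0.009]), 'grip_force': np.float64(0.0), 'width': np.float64(0.086)}
top [0.362 0.04  1.259] [[-0.03, -0.99, 0.13], [-1.0, 0.03, -0.01], [0.01, -0.13, -0.99]] 429.2206986353519
scoop 0.94 [303.0, 198.7, 42.0, 79.8] [323. 226.] [0.458 0.02 ]
tray 0.65 [194.9, 129.2, 76.6, 123.6] [231. 193.] [0.561 0.283]
tray 0.38 [228.8, 167.2, 7.3, 13.8] [231. 174.] [0.617 0.284]
ice0 0.68 [233.7, 184.3, 13.7, 10.6] [239. 189.] [0.573 0.26 ]
ice0 0.57 [165.3, 157.5, 9.4, 12.8] [168. 165.] [0.649 0.467]
ice0 0.49 [219.3, 182.5, 11.5, 8.4] [222. 187.] [0.578 0.308]
ice0 0.47 [167.3, 189.7, 12.1, 3.9] [173. 192.] [0.568 0.449]
ice0 
[... 1778 characters left out ...]
25.] [0.441 0.027]
lid 0.65 [384.3, 143.2, 40.3, 27.7] [406. 159.] [ 0.452 -0.396]
lid_knob 0.62 [305.3, 206.8, 81.8, 37.4] [342. 225.] [0.44  0.027]
lid_knob 0.6 [384.0, 143.3, 43.9, 28.6] [407. 159.] [ 0.451 -0.396]
media_bottle 0.79 [240.6, 158.1, 30.8, 50.4] [256. 187.] [0.752 0.037]
media_bottle 0.26 [385.6, 141.2, 43.7, 29.1] [406. 159.] [ 0.453 -0.396]
tip_box 0.55 [259.2, 149.0, 43.4, 39.1] [281. 167.] [ 0.762 -0.095]
screwdriver 0.95 [292.1, 310.1, 20.7, 89.1] [303. 340.] [0.313 0.36 ]
stopper 0.4 [382.4, 188.5, 14.8, 12.6] [389. 193.] [ 0.405 -0.182]
cutters 0.82 [405.8, 200.9, 27.1, 27.3] [421. 214.] [ 0.287 -0.147]
cutters 0.61 [198.6, 245.5, 14.8, 15.3] [206. 253.] [0.655 0.316]
```

```bash
python3 - <<'E'
import cv2
a=cv2.imread("pics/top1.png")[90:310,150:520];cv2.imwrite("pics/topc.png",cv2.resize(a,(800,476),interpolation=cv2.INTER_CUBIC))
a=cv2.imread("pics/side1.png")[130:350,140:440];cv2.imwrite("pics/sidec.png",cv2.resize(a,(800,587),interpolation=cv2.INTER_CUBIC))
E
```

```text
(no output)
```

View pics/topc.png

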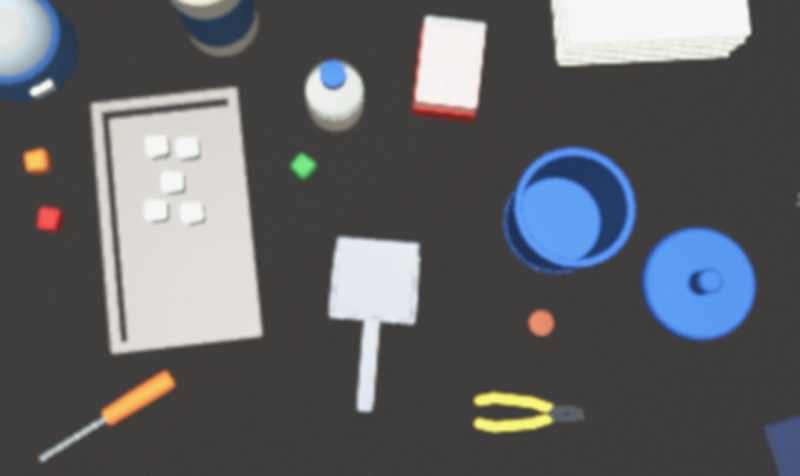

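View pics/sidec.png

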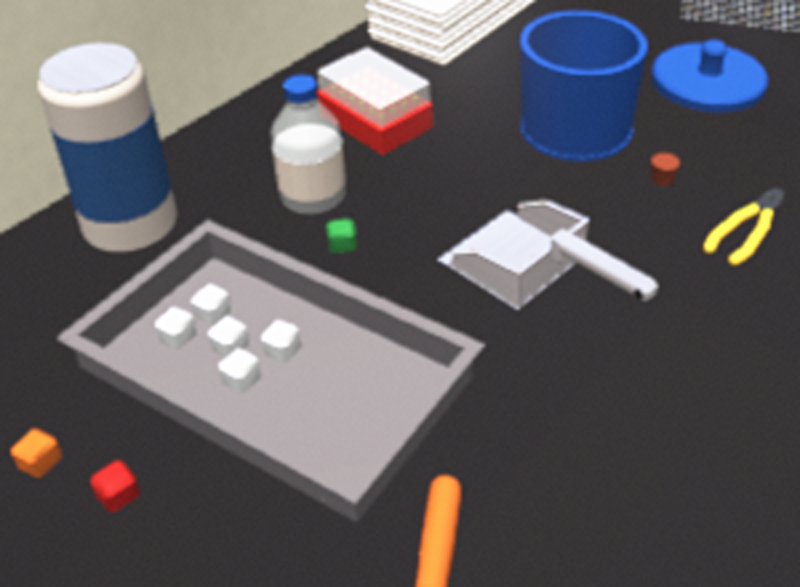

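The pictures show, in full-frame top pixels:
- Five white cubes in the tray at about (223,158), (236,158), (230,174), (222,187) and (238,188).
- The scoop, with its lip at (325,201) and its handle end at (319,280), pointing toward the robot.
- The bucket rim around (416,186) and the lid at (473,221).

Look-alikes are the green cube (290,167), orange cube (167,164) and red cube (172,191), all outside the tray, so I'll ignore them. The white-and-blue canisters at the top left are not the bucket or the bottle. I'll fix positions by geometry first, and test whether the arm can reach a pitched-down pour.

```bash
python3 - <<'E'
from h import *
img,K,P,Rt=cam("top")
f=lambda u,v:(150+u/2.162,90+v/2.162)
g=lambda u,v,z:np.round(ray(K,P,Rt,f(u,v),z)[:2],3)
print("lip",g(379,239.5,.002),"lipcorners",g(338,237,.002),g(420,242,.002),"handle end",g(365,410,.068),"handle start",g(372,322,.071))
print("tray rim",[g(u,v,.042) for u,v in((92,102),(237,88),(262,335),(111,353))])
print("cubes",[g(u,v,.033) for u,v in((157,146),(187,147),(172,181),(155,210),(191,212))])
print("bucket rim",g(575,208,.125),"L/R",g(514,208,.125),g(636,208,.125),"T/B",g(575,148,.125),g(575,268,.125))
print("lid disc",g(699,283,.028),"knob top",g(710,281,.066))
print("stopper",g(541,322,.02),"cutters",g(478,410,.01),g(583,413,.01))
E
```

```text
lip [0.535 0.01 ] lipcorners [0.54  0.066] [ 0.53  -0.046] handle end [0.308 0.036] handle start [0.419 0.024]
tray rim [array([0.726, 0.392]), array([0.741, 0.197]), array([0.407, 0.167]), array([0.39 , 0.364])]
cubes [array([0.666, 0.306]), array([0.663, 0.266]), array([0.617, 0.286]), array([0.578, 0.309]), array([0.574, 0.261])]
bucket rim [ 0.551 -0.232] L/R [ 0.553 -0.156] [ 0.549 -0.308] T/B [ 0.627 -0.236] [ 0.476 -0.227]
lid disc [ 0.461 -0.415] knob top [ 0.46  -0.415]
stopper [ 0.415 -0.203] cutters [ 0.301 -0.115] [ 0.293 -0.254]
```

>>> servo_tool:
  plan:
    - [0,-0.03,0,0.25,0,0,0]
    - [0,-0.06,0,0.5,0,0,0]
    - [0,-0.09,0,0.75,0,0,0]
    - [0,-0.12,0,1,0,0,0]
    - [0,-0.12,0,1,0,0,0]

```text
t: 1.75
ee_pos: [0.1859, -0.4683, 0.2517]
tool_rot: [-2.571, -0.492, 0.134]
force: [0.7, -0.4, 0.4]
width: 0.0856
grip_force: 0.0
```

>>> servo_tool:
  plan:
    - [0,0,0,0.25,0,0,0]
    - [0,0,0,0.5,0,0,0]
    - [0,0,0,0.5,0,0,0]

```text
t: 2.05
ee_pos: [0.187, -0.4711, 0.2484]
tool_rot: [-2.321, -0.444, 0.184]
force: [0.5, 1.0, -1.1]
width: 0.0852
grip_force: 0.0
```

```bash
python3 - <<'E'
from h import *
s=status.read_state();print(s["t"],np.round(s["joint_positions"],3),np.round(s["ee_pos"],3));print(np.round(R.from_rotvec(s["tool_rot"]).as_matrix(),3))
E
```

```text
2.05 [ 1.026e+00  6.340e-01  1.660e-01  1.249e+00 -1.040e-01  2.053e+00
 -2.000e-03] [ 0.187 -0.471  0.248]
[[ 0.929  0.261 -0.261]
 [ 0.369 -0.657  0.657]
 [-0.    -0.707 -0.707]]
```

Top view agrees with the geometry: tray yaw is about +5°, scoop yaw about -6°, and a 45° pour is reachable. Next I go above the scoop handle.

```bash
cat >> h.py <<'E'
def Rt_(yaw,pitch=0):
    "tool down, x at yaw deg; pitch>0 = tool x (scoop mouth) up, deg"
    y=np.radians(yaw);x=np.array([np.cos(y),np.sin(y),0]);z=np.array([0,0,-1.]);M=np.c_[x,np.cross(z,x),z]
    return M@R.from_euler("y",pitch,degrees=True).as_matrix()
def go(pos,yaw,pitch=0,grip=0,frm=None):
    if frm is None: s=status.read_state();p,M=np.array(s["ee_pos"]),R.from_rotvec(s["tool_rot"]).as_matrix()
    else: p,M=np.array(frm[0],float),Rt_(*frm[1:])
    G=Rt_(yaw,pitch);d=M.T@(np.array(pos)-p);rv=np.degrees(R.from_matrix(M.T@G).as_rotvec())/30
    print("shift",np.round(d,4),"turn",np.round(rv,3),"rows>=",max(np.linalg.norm(d)/.05,np.linalg.norm(rv)*30/8.59).round(1))
E
python3 - <<'E'
from h import *
go((.385,.025,.22),-6)
M=R.from_rotvec(status.read_state()["tool_rot"]).as_matrix()
E
```

```text
shift [ 0.3671 -0.2543  0.2945] turn [-1.471  0.362  0.873] rows>= 10.7
```

>>> servo_tool:
  plan:
    - [0.06,-0.04,0.05,-0.16,0.04,0.1,0]
    - [0.12,-0.08,0.1,-0.32,0.08,0.19,0]
    - [0.18,-0.125,0.145,-0.48,0.12,0.28,0]
    - [0.24,-0.17,0.195,-0.64,0.16,0.38,0]
    - [0.3,-0.21,0.24,-0.8,0.2,0.48,0]
    - [0.367,-0.254,0.294,-0.98,0.24,0.58,0]
    - [0.367,-0.254,0.294,-0.98,0.24,0.58,0]
    - [0.367,-0.254,0.294,-0.98,0.24,0.58,0]
    - [0.367,-0.254,0.294,-0.98,0.24,0.58,0]
    - [0.367,-0.254,0.294,-0.98,0.24,0.58,0]
    - [0.367,-0.254,0.294,-0.98,0.24,0.58,0]
    - [0.367,-0.254,0.294,-0.98,0.24,0.58,0]

```text
t: 3.25
ee_pos: [0.3864, 0.0301, 0.2258]
tool_rot: [-2.882, -0.082, 0.065]
force: [0.7, -1.6, 0.0]
width: 0.0856
grip_force: 0.0
```

```bash
python3 - <<'E'
from h import *
print(np.round(status.read_state()["joint_positions"],2))
go((.385,.025,.22),-6)
E
```

```text
[ 0.41 -0.11 -0.37  2.03 -0.31  1.3  -1.37]
shift [-0.0015  0.0064  0.0044] turn [-0.488  0.111  0.306] rows>= 2.1
```

>>> servo_tool:
  plan:
    - [0,0.006,0.004,-0.25,0.06,0.15,0]
    - [0,0.006,0.004,-0.488,0.111,0.306,0]
    - [0,0.006,0.004,-0.488,0.111,0.306,0]
    - [0,0.006,0.004,-0.488,0.111,0.306,0]
    - [0,0.006,0.004,-0.488,0.111,0.306,0]

```text
t: 3.75
ee_pos: [0.3848, 0.0204, 0.2197]
tool_rot: [-3.134, 0.173, 0.008]
force: [-0.1, 0.0, 0.1]
width: 0.0856
grip_force: 0.0
```

```bash
python3 - <<'E'
from h import *
s=status.read_state();print(np.round(s["ee_pos"],4),np.round(s["tool_rot"],3),np.round(s["joint_positions"],2))
img,K,P,Rt=cam("wrist");save("w1.png",img)
for r in regions_of("wrist","scoop")[:2]:print(r["confidence"],r["rect"])
for n,X in dict(grip=(.396,.025,.071),lip=(.535,.01,0)).items():print(n,proj(K,P,Rt,X))
E
```

```text
[0.3848 0.0204 0.2197] [-3.134  0.173  0.008] [ 0.38 -0.17 -0.49  2.06 -0.09  1.24 -1.76]
0.62 [244.5, 25.5, 127.4, 243.1]
grip [312.02944696 179.13169802]
lip [312.27658239  21.70963109]
```

View pics/w1.png

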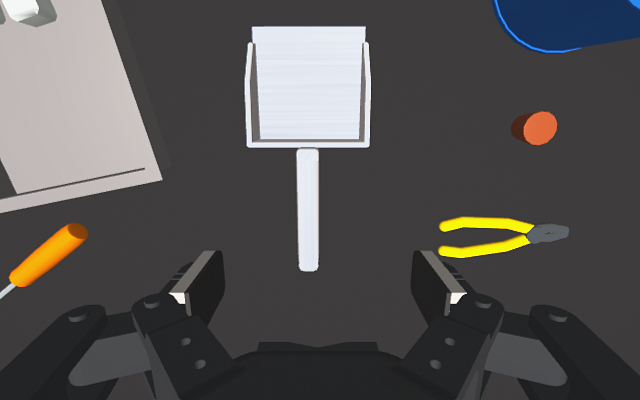

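Wrist view: the scoop's lip runs (252,27)-(366,27), its handle runs from (308,149) to (308,270), almost along the tool x axis. This is clearly the scoop.

```bash
python3 - <<'E'
from h import *
img,K,P,Rt=cam("wrist")
lip=ray(K,P,Rt,(309,26.5),.001);he=ray(K,P,Rt,(308,270),.069);hs=ray(K,P,Rt,(308,149),.071)
l1=ray(K,P,Rt,(252,26.5),.001);l2=ray(K,P,Rt,(366,27),.001)
a=lambda d:np.degrees(np.arctan2(d[1],d[0]))
print(lip,he,hs,a(hs-he),a(lip-he),a(l1-l2)-90,np.linalg.norm((l1-l2)[:2]),np.linalg.norm((lip-he)[:2]))
yaw=a(lip-he);y=np.radians(yaw);g=lip[:2]-.14*np.array([np.cos(y),np.sin(y)]);g2=he[:2]+.088*np.array([np.cos(y),np.sin(y)]);print(g,g2)
go((*((g+g2)/2),.065),yaw)
E
```

```text
[0.53065714 0.01330723 0.001     ] [0.30822496 0.03899946 0.069     ] [0.42201432 0.02524945 0.071     ] -6.890066853974041 -6.588802022319905 -6.633506628902168 0.1099537004951722 0.22391106830011986
[0.39158181 0.02937125] [0.39564374 0.02890207]
shift [ 0.0089 -0.0093  0.1545] turn [-0.003  0.012  0.007] rows>= 3.1
```

>>> servo_tool:
  plan:
    - [0.009,-0.009,0.04,0,0.01,0.007,0]
    - [0.009,-0.009,0.08,0,0.01,0.007,0]
    - [0.009,-0.009,0.12,0,0.01,0.007,0]
    - [0.009,-0.009,0.154,0,0.01,0.007,0]
    - [0.009,-0.009,0.154,0,0.01,0.007,0]
    - [0.009,-0.009,0.154,0,0.01,0.007,255]
    - [0.009,-0.009,0.154,0,0.01,0.007,255]
    - [0.009,-0.009,0.154,0,0.01,0.007,255]
    - [0.009,-0.009,0.154,0,0.01,0.007,255]
    - [0.009,-0.009,0.154,0,0.01,0.007,255]
    - [0.009,-0.009,0.154,0,0.01,0.007,255]
    - [0.009,-0.009,0.154,0,0.01,0.007,255]
    - [0.009,-0.009,0.154,0,0.01,0.007,255]
    - [0.009,-0.009,0.154,0,0.01,0.007,255]

```text
t: 5.3
ee_pos: [0.3941, 0.0294, 0.0665]
tool_rot: [-3.136, 0.18, -0.001]
force: [-2.7, -0.6, 9.6]
width: 0.0189
grip_force: 58.4
```

>>> servo_tool:
  plan:
    - [0,0,-0.04,0,0,0,255]
    - [0,0,-0.09,0,0,0,255]
    - [0,0,-0.13,0,0,0,255]
    - [0,0,-0.13,0,0,0,255]
    - [0,0,-0.13,0,0,0,255]

```text
t: 5.8
ee_pos: [0.3939, 0.0293, 0.196]
tool_rot: [-3.136, 0.18, -0.002]
force: [-0.4, -1.2, -2.5]
width: 0.0191
grip_force: 59.5
```

```bash
python3 - <<'E'
from h import *
s=status.read_state();print(np.round(s["joint_positions"],2),s["grip_force"],s["tool_rot"])
img,K,P,Rt=cam("wrist");save("w2.png",img)
img,K,P,Rt=cam("side");
u=proj(K,P,Rt,(.45,.02,.2)).astype(int);print(u);save("s2.png",cv2.resize(img[max(u[1]-80,0):u[1]+80,u[0]-100:u[0]+100],None,fx=3,fy=3))
E
```

```text
[ 0.38 -0.12 -0.53  2.07 -0.07  1.18 -1.8 ] 59.501922726631165 [-3.13643455e+00  1.79619627e-01 -1.75076403e-03]
[343 171]
```

View pics/w2.png

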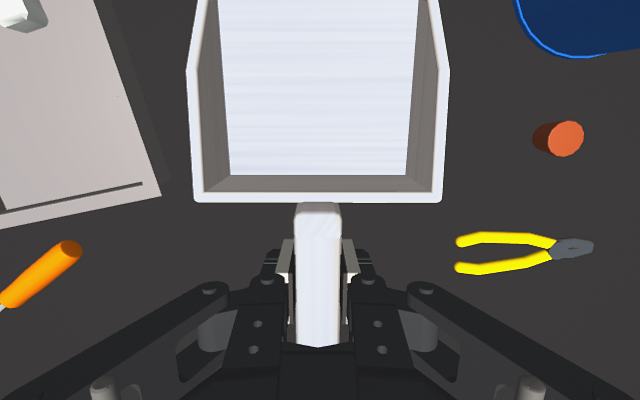

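The scoop is held, level and centred. I'll cross-check the tray and cube positions from the side view.

```bash
python3 - <<'E'
from h import *
img,K,P,Rt=cam("side")
f=lambda u,v:(140+u/2.667,130+v/2.667)
g=lambda u,v,z:ray(K,P,Rt,f(u,v),z)[:2]
c=[g(*p,.042) for p in((208,222),(483,347),(357,517),(60,338))]
print(np.round(c,3),np.mean(c,0))
far=(c[0]+c[3])/2;near=(c[1]+c[2])/2;d=far-near;print(np.linalg.norm(d),np.degrees(np.arctan2(d[1],d[0])))
cu=[g(*p,.02) for p in((210,303),(175,327),(227,335),(281,340),(239,370))]
print(np.round(cu,3))
img,K,P,Rt=cam("top")
a=(img[100:260,190:280]);save("t2.png",cv2.resize(a,None,fx=4,fy=3.75))
for q in((0.566,.28,.042),):print(proj(K,P,Rt,q))
E
```

```text
[[0.736 0.202]
 [0.404 0.173]
 [0.379 0.373]
 [0.719 0.393]] [0.55965314 0.28521527]
0.3369806592558628 4.111622813663584
[[0.664 0.268]
 [0.666 0.31 ]
 [0.619 0.288]
 [0.574 0.262]
 [0.578 0.312]]
[231.1167969  190.53421502]
```

```bash
python3 - <<'E'
from h import *
img,K,P,Rt=cam("top")
# project tray model outlines & cubes on top and side, enlarge
def rect(x,y,z):
    a=np.radians(5);c=np.array([.566,.280]);M=np.array([[np.cos(a),-np.sin(a)],[np.sin(a),np.cos(a)]])
    return [np.r_[c+M@np.array(p),z] for p in((x,y),(x,-y),(-x,-y),(-x,y))]
o=[]
for n,(u,v,w,h) in dict(top=(185,115,100,150),side=(150,205,190,130)).items():
    img,K,P,Rt=cam(n);s=400/w if n=="top" else 400/w
    im=cv2.resize(img[v:v+h,u:u+w],None,fx=s,fy=s,interpolation=cv2.INTER_CUBIC)
    for r in(rect(.168,.098,.042),rect(.155,.085,.005)):
        q=np.array([(proj(K,P,Rt,X)-(u,v)+.5)*s for X in r]).astype(int);cv2.polylines(im,[q],True,(255,0,0),1)
    for X in((.666,.306),(.663,.266),(.617,.286),(.578,.309),(.574,.261)):
        q=((proj(K,P,Rt,(*X,.033))-(u,v)+.5)*s).astype(int);cv2.circle(im,tuple(q),2,(0,160,0),-1)
    o.append(np.pad(im,((0,600-im.shape[0]),(0,0),(0,0))))
save("ts.png",np.hstack(o))
E
```

```text
(no output)
```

View pics/ts.png

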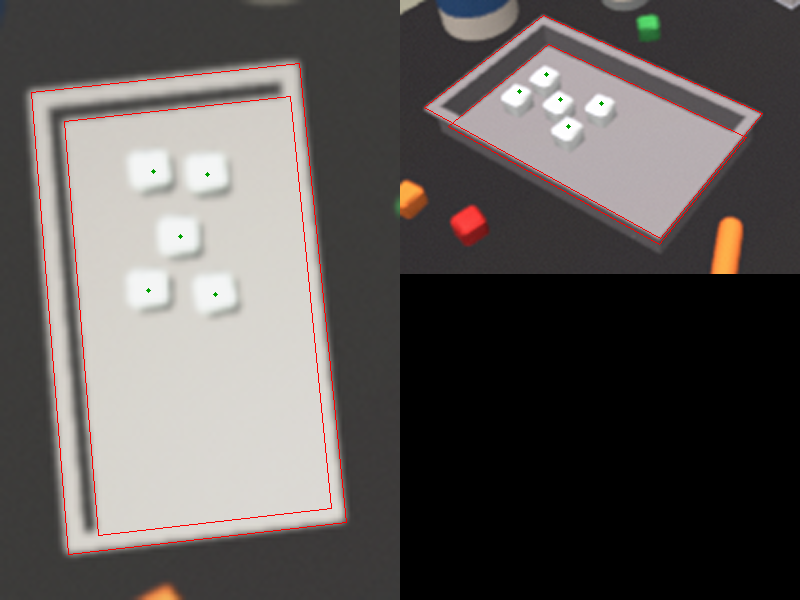

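Model outline and cube marks fit both views; the tray is at (0.566, 0.280), yaw 5°. I move over the empty half.

```bash
python3 - <<'E'
from h import *
go((.398,.268,.16),5)
E
```

```text
shift [-0.0223 -0.2375  0.0349] turn [-0.001  0.005 -0.385] rows>= 4.8
```

>>> servo_tool:
  plan:
    - [-0.004,-0.04,0.006,0,0,-0.06,255]
    - [-0.008,-0.08,0.012,0,0,-0.13,255]
    - [-0.012,-0.12,0.018,0,0,-0.19,255]
    - [-0.016,-0.16,0.024,0,0,-0.26,255]
    - [-0.019,-0.2,0.03,0,0,-0.32,255]
    - [-0.022,-0.2375,0.035,0,0.005,-0.385,255]
    - [-0.022,-0.2375,0.035,0,0.005,-0.385,255]
    - [-0.022,-0.2375,0.035,0,0.005,-0.385,255]

```text
t: 6.95
ee_pos: [0.3982, 0.2685, 0.16]
tool_rot: [-3.138, -0.14, 0.0]
force: [0.5, 0.0, -2.3]
width: 0.0186
grip_force: 59.6
```

```bash
python3 - <<'E'
from h import *
s=status.read_state();print(np.round(s["joint_positions"],2),s["tool_rot"])
go((.398,.268,.074),5)
E
```

```text
[ 0.08  0.17 -0.82  1.91  0.14  1.11 -2.27] [-3.13781473e+00 -1.39955228e-01  3.03137641e-05]
shift [-0.0003  0.0005  0.086 ] turn [-0.001 -0.     0.004] rows>= 1.7
```

>>> servo_tool:
  plan:
    - [0,0,0.03,0,0,0,255]
    - [0,0,0.06,0,0,0,255]
    - [0,0,0.08,0,0,0,255]
    - [0,0,0.086,0,0,0,255]
    - [0,0,0.086,0,0,0,255]

```text
t: 7.45
ee_pos: [0.399, 0.2669, 0.0743]
tool_rot: [3.138, 0.135, 0.001]
force: [-0.2, -0.0, -1.2]
width: 0.0192
grip_force: 59.5
```

>>> servo_tool:
  plan:
    - [0,0,0.002,0,0,0,255]
    - [0,0,0.003,0,0,0,255]
    - [0,0,0.003,0,0,0,255]

```text
t: 7.75
ee_pos: [0.3994, 0.268, 0.0723]
tool_rot: [-3.138, -0.137, -0.005]
force: [0.4, -0.4, -1.4]
width: 0.0195
grip_force: 59.5
```

>>> servo_tool:
  plan:
    - [0,0,0.001,0,0,0,255]
    - [0,0,0.002,0,0,0,255]
    - [0,0,0.002,0,0,0,255]
    - [0,0,0.002,0,0,0,255]

```text
t: 8.15
ee_pos: [0.3991, 0.2681, 0.0714]
tool_rot: [3.138, 0.137, 0.004]
force: [-9.9, -6.7, 24.4]
width: 0.0193
grip_force: 63.2
```

```bash
python3 - <<'E'
from h import *
img,K,P,Rt=cam("side")
save("s3.png",cv2.resize(img[190:340,150:400],None,fx=3.2,fy=3.2,interpolation=cv2.INTER_CUBIC))
s=status.read_state();print(s["ee_pos"],s["force"],s["torque"])
E
```

```text
[0.39913424 0.26814502 0.07144387] [-9.92443412 -6.84174408 25.04145939] [-1.41984142  1.8099467  -0.07461034]
```

View pics/s3.png

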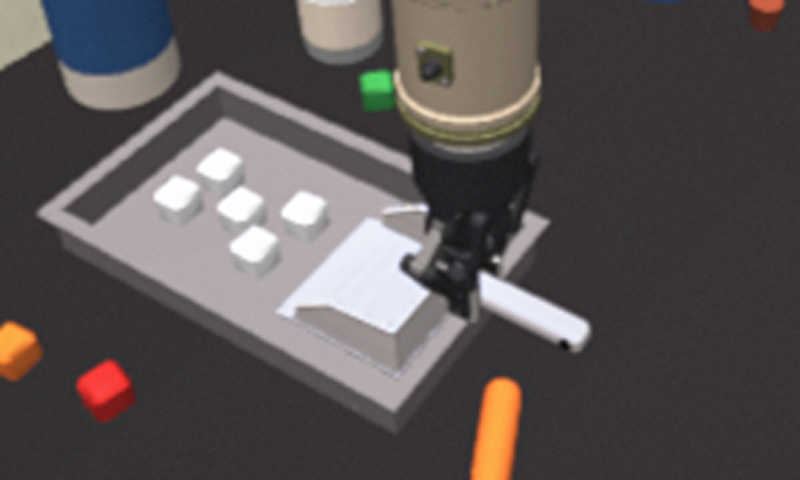

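Scoop is flat in the empty half, mouth facing the cubes (lip about (285,312)-(370,220) in this crop). I'll ease the pressure and push slowly forward.

>>> servo_tool:
  plan:
    - [0,0,-0.001,0,0,0,255]
    - [0.01,0,-0.001,0,0,0,255]
    - [0.02,0,-0.001,0,0,0,255]
    - [0.03,0,-0.001,0,0,0,255]
    - [0.04,0,-0.001,0,0,0,255]
    - [0.05,0,-0.001,0,0,0,255]
    - [0.06,0,-0.001,0,0,0,255]
    - [0.07,0,-0.001,0,0,0,255]
    - [0.08,0,-0.001,0,0,0,255]
    - [0.09,0,-0.001,0,0,0,255]
    - [0.1,0,-0.001,0,0,0,255]
    - [0.1,0,-0.001,0,0,0,255]

```text
t: 9.4
ee_pos: [0.4999, 0.2772, 0.0716]
tool_rot: [-3.137, -0.137, -0.005]
force: [2.4, -0.3, 2.1]
width: 0.019
grip_force: 60.1
```

```bash
python3 - <<'E'
from h import *
img,K,P,Rt=cam("side")
save("s4.png",cv2.resize(img[190:340,150:400],None,fx=3.2,fy=3.2,interpolation=cv2.INTER_CUBIC))
go((.398+.166*.9962,.268+.166*.0872,.0705),5)
E
```

```text
shift [0.0639 0.0003 0.0013] turn [-0.003 -0.008 -0.   ] rows>= 1.3
```

View pics/s4.png

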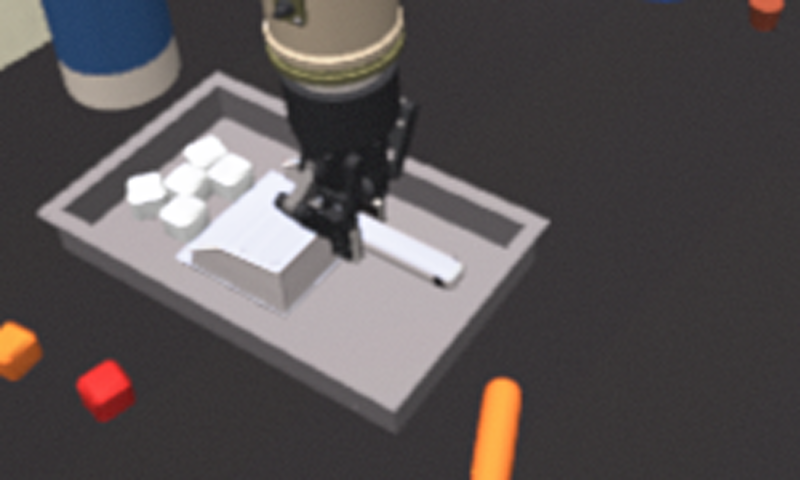

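The cubes are being pushed as a group in front of the lip. I continue slowly to the far wall.

>>> servo_tool:
  plan:
    - [0.006,0,0.0005,0,0,0,255]
    - [0.012,0,0.0005,0,0,0,255]
    - [0.018,0,0.0005,0,0,0,255]
    - [0.024,0,0.0005,0,0,0,255]
    - [0.03,0,0.0005,0,0,0,255]
    - [0.036,0,0.0005,0,0,0,255]
    - [0.042,0,0.0005,0,0,0,255]
    - [0.048,0,0.0005,0,0,0,255]
    - [0.054,0,0.0005,0,0,0,255]
    - [0.06,0,0.0005,0,0,0,255]
    - [0.066,0,0.0005,0,0,0,255]
    - [0.066,0,0.0005,0,0,0,255]

```text
t: 10.65
ee_pos: [0.5635, 0.284, 0.0718]
tool_rot: [-3.137, -0.14, -0.002]
force: [-6.6, 0.7, 12.3]
width: 0.0189
grip_force: 61.5
```

```bash
python3 - <<'E'
from h import *
img,K,P,Rt=cam("side")
img2,*_=cam("wrist")
save("s5.png",np.hstack([cv2.resize(img[200:300,150:300],(400,267),interpolation=cv2.INTER_CUBIC),cv2.resize(img2,(400,250))[:267] if 0 else cv2.copyMakeBorder(cv2.resize(img2,(400,250)),0,17,0,0,0)]))
E
```

```text
(no output)
```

View pics/s5.png

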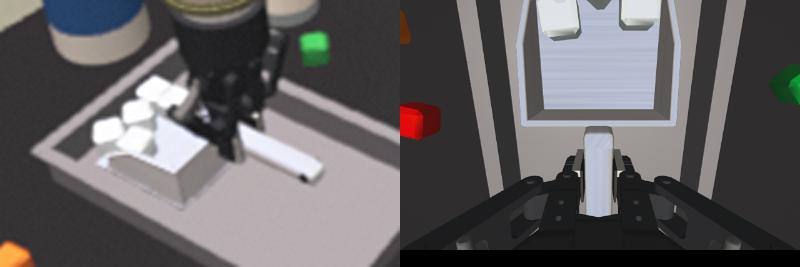

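Wrist view (right): two cubes are already in the bowl, the rest sit at the lip against the wall. I push the remaining ~16 mm.

>>> servo_tool:
  plan:
    - [0.005,0,0.0005,0,0,0,255]
    - [0.008,0,0.0005,0,0,0,255]
    - [0.011,0,0.0005,0,0,0,255]
    - [0.014,0,0.0005,0,0,0,255]
    - [0.017,0,0.0005,0,0,0,255]
    - [0.017,0,0.0005,0,0,0,255]

```text
t: 11.35
ee_pos: [0.5799, 0.2857, 0.0718]
tool_rot: [-3.137, -0.14, -0.002]
force: [-10.6, -0.7, 16.0]
width: 0.019
grip_force: 62.2
```

```bash
python3 - <<'E'
from h import *
img,K,P,Rt=cam("side")
img2,*_=cam("wrist")
save("s6.png",np.hstack([cv2.resize(img[200:300,150:300],(400,267),interpolation=cv2.INTER_CUBIC),cv2.copyMakeBorder(cv2.resize(img2,(400,250)),0,17,0,0,0)]))
print(status.read_state()["joint_positions"])
E
```

```text
[-0.0470142   0.62129469 -0.65449212  1.55945354  0.40828297  1.09913352
 -2.27978237]
```

View pics/s6.png

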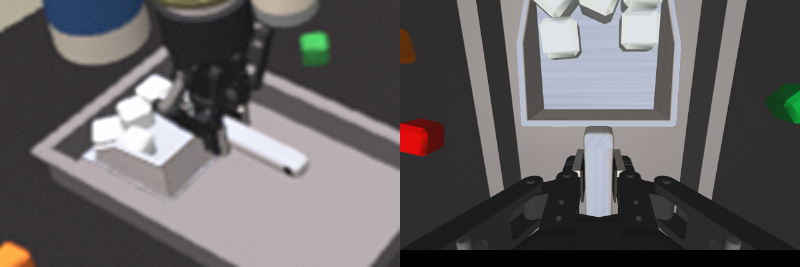

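All five cubes are in the bowl. Next: tilt the mouth up about the heel, then lift.

>>> servo_tool:
  plan:
    - [-0.003,0,0,0,0.083,0,255]
    - [-0.006,0,0,0,0.167,0,255]
    - [-0.008,0,0.001,0,0.25,0,255]
    - [-0.011,0,0.001,0,0.333,0,255]
    - [-0.014,0,0.002,0,0.417,0,255]
    - [-0.016,0,0.0025,0,0.5,0,255]
    - [-0.019,0,0.004,0,0.583,0,255]
    - [-0.021,0,0.005,0,0.667,0,255]
    - [-0.021,0,0.005,0,0.667,0,255]

```text
t: 12.35
ee_pos: [0.5584, 0.2818, 0.064]
tool_rot: [-3.077, -0.137, -0.544]
force: [-0.3, 0.7, -3.7]
width: 0.0191
grip_force: 59.5
```

```bash
python3 - <<'E'
from h import *
s=status.read_state();print(np.round(s["joint_positions"],2))
p=s["ee_pos"];go((p[0]-.01,p[1],p[2]+.17),5,20)
img,K,P,Rt=cam("side")
img2,*_=cam("wrist")
save("s7.png",np.hstack([cv2.resize(img[180:300,140:320],(400,267),interpolation=cv2.INTER_CUBIC),cv2.copyMakeBorder(cv2.resize(img2,(400,250)),0,17,0,0,0)]))
E
```

```text
[-0.16  0.39 -0.54  1.91  0.63  0.68 -2.58]
shift [ 0.0489 -0.0007 -0.1631] turn [ 0.001 -0.002  0.004] rows>= 3.4
```

View pics/s7.png

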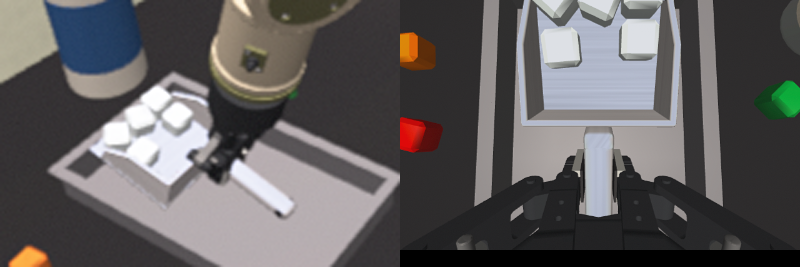

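The lift reads about 2 N more than the empty scoop, and all five cubes are riding. Joint 7 is near its limit, so I'll add a little yaw while lifting.

```bash
python3 - <<'E'
from h import *
go((.558,.280,.175),12,20)
go((.46,.08,.27),0,15,frm=((.558,.280,.175),12,20))
go((.406,-.17,.26),-23,8,frm=((.46,.08,.27),0,15))
E
```

```text
shift [ 0.0358  0.0018 -0.1042] turn [ 0.08  -0.001 -0.218] rows>= 2.2
shift [-0.0967  0.1753 -0.1363] turn [-0.12  -0.166  0.382] rows>= 4.8
shift [-0.0547  0.25   -0.0043] turn [-0.153 -0.23   0.752] rows>= 5.1
```

>>> servo_tool:
  plan:
    - [0.003,0,-0.008,0,0,0,255]
    - [0.007,0,-0.02,0.01,0,-0.03,255]
    - [0.011,0,-0.032,0.02,0,-0.05,255]
    - [0.015,0.001,-0.044,0.03,0,-0.09,255]
    - [0.019,0.001,-0.056,0.04,0,-0.12,255]
    - [0.023,0.001,-0.068,0.05,0,-0.15,255]
    - [0.028,0.002,-0.08,0.06,0,-0.18,255]
    - [0.032,0.002,-0.092,0.07,0,-0.2,255]
    - [0.036,0.002,-0.104,0.08,0,-0.218,255]
    - [0.036,0.002,-0.104,0.08,0,-0.218,255]
    - [0.036,0.002,-0.104,0.08,0,-0.218,255]

```text
t: 13.55
ee_pos: [0.5589, 0.2796, 0.1753]
tool_rot: [-3.041, -0.317, -0.54]
force: [-0.7, 0.4, -3.0]
width: 0.0193
grip_force: 59.5
```

```bash
python3 - <<'E'
from h import *
s=status.read_state();print(np.round(s["joint_positions"],2),s["force"])
go((.46,.08,.27),0,15)
img,K,P,Rt=cam("side")
img2,*_=cam("wrist")
save("s8.png",np.hstack([cv2.resize(img[140:300,140:360],(400,291),interpolation=cv2.INTER_CUBIC),cv2.copyMakeBorder(cv2.resize(img2,(400,250)),0,41,0,0,0)]))
E
```

```text
[-0.01  0.24 -0.66  1.83  0.4   0.83 -2.23] [-0.68173622  0.42924839 -3.04956749]
shift [-0.097   0.1748 -0.1365] turn [-0.121 -0.17   0.379] rows>= 4.8
```

I've used all ten views, so from here I check with numbers only. Counting the cubes through the network:

```bash
cat >> h.py <<'E'
def ice(n,z=.03):
    img,K,P,Rt=cam(n)
    for r in regions_of(n,"ice0"):
        m=r["pixels"];c=cen(m);col=img[m].mean(0).astype(int)
        if r["confidence"]>.2: print(n,round(r["confidence"],2),np.round(c),m.sum(),col,np.round(ray(K,P,Rt,c,z)[:2],3))
E
python3 - <<'E'
from h import *
ice("wrist");ice("side")
E
```

```text
wrist 0.97 [252.  16.] 2096 [169 172 170] [0.757 0.385]
wrist 0.89 [138. 197.] 1218 [195  22  15] [0.571 0.447]
wrist 0.86 [258.  82.] 3690 [224 226 227] [0.696 0.366]
wrist 0.83 [319.  18.] 2233 [193 196 194] [0.769 0.324]
wrist 0.8 [383.  14.] 1744 [149 152 150] [0.785 0.266]
wrist 0.74 [382.  68.] 3823 [223 225 225] [0.733 0.257]
wrist 0.61 [508. 206.] 1321 [ 25 154  59] [0.631 0.122]
wrist 0.6 [141. 112.] 1267 [195 115  10] [0.646 0.464]
wrist 0.53 [317. 143.] 44124 [186 188 195] [0.652 0.301]
side 0.66 [184. 312.] 197 [194  47  45] [0.558 0.46 ]
side 0.65 [199. 194.] 138 [220 220 221] [0.863 0.166]
side 0.62 [192. 202.] 150 [219 220 221] [0.848 0.205]
side 0.61 [181. 210.] 157 [228 229 230] [0.844 0.246]
side 0.47 [210. 203.] 200 [212 212 214] [0.803 0.174]
side 0.32 [358. 161.] 2318 [ 36  67 131] [ 0.577 -0.28 ]
```

>>> servo_tool:
  plan:
    - [-0.006,0.01,-0.008,-0.01,-0.01,0.02,255]
    - [-0.016,0.03,-0.024,-0.02,-0.03,0.06,255]
    - [-0.028,0.05,-0.04,-0.04,-0.05,0.11,255]
    - [-0.04,0.072,-0.056,-0.05,-0.07,0.16,255]
    - [-0.052,0.095,-0.073,-0.07,-0.09,0.21,255]
    - [-0.065,0.118,-0.092,-0.08,-0.11,0.26,255]
    - [-0.077,0.14,-0.11,-0.1,-0.13,0.31,255]
    - [-0.087,0.158,-0.124,-0.11,-0.15,0.34,255]
    - [-0.094,0.17,-0.132,-0.12,-0.165,0.37,255]
    - [-0.097,0.175,-0.136,-0.12,-0.17,0.38,255]
    - [-0.097,0.175,-0.136,-0.12,-0.17,0.38,255]

```text
t: 14.95
ee_pos: [0.46, 0.0797, 0.2694]
tool_rot: [-3.114, 0.001, -0.411]
force: [-0.1, 0.2, -2.7]
width: 0.0191
grip_force: 59.5
```

```bash
python3 - <<'E'
from h import *
s=status.read_state();print(np.round(s["joint_positions"],2),s["force"])
go((.406,-.17,.26),-23,8)
img,K,P,Rt=cam("side")
c=np.array([.551,-.232])
for r in regions_of("side","bucket")[:3]:print(r["confidence"],r["rect"])
q=[proj(K,P,Rt,(c[0]+.075*np.cos(t),c[1]+.075*np.sin(t),.125)) for t in np.linspace(0,6.28,60)]+[proj(K,P,Rt,(c[0]+.068*np.cos(t),c[1]+.068*np.sin(t),0)) for t in np.linspace(0,6.28,60)]
q=np.array(q);print("model",q.min(0),q.max(0)-q.min(0))
img,K,P,Rt=cam("top")
for r in regions_of("top","bucket")[:3]:print(r["confidence"],r["rect"])
q=[proj(K,P,Rt,(c[0]+.075*np.cos(t),c[1]+.075*np.sin(t),.125)) for t in np.linspace(0,6.28,60)]+[proj(K,P,Rt,(c[0]+.068*np.cos(t),c[1]+.068*np.sin(t),0)) for t in np.linspace(0,6.28,60)]
q=np.array(q);print("model",q.min(0),q.max(0)-q.min(0))
E
```

```text
[ 0.26 -0.2  -0.5   2.   -0.04  1.07 -1.81] [-0.11525146  0.20113141 -2.74420477]
shift [-0.0545  0.2498 -0.005 ] turn [-0.154 -0.231  0.751] rows>= 5.1
0.75 [339.6, 133.5, 44.4, 56.4]
model [335.44988202 133.48698027] [47.76253234 56.11739793]
0.8 [382.0, 159.9, 62.5, 55.2]
0.43 [448.3, 198.6, 52.7, 50.5]
model [383.60305198 158.72823714] [60.34008295 57.24624295]
```

Five white cubes are seen in the bowl, and the bucket model matches both views. I move to the pour start.

>>> servo_tool:
  plan:
    - [-0.003,0.012,0,-0.01,-0.01,0.04,255]
    - [-0.008,0.035,-0.001,-0.02,-0.03,0.1,255]
    - [-0.013,0.06,-0.001,-0.04,-0.05,0.18,255]
    - [-0.019,0.085,-0.002,-0.05,-0.08,0.26,255]
    - [-0.024,0.11,-0.002,-0.07,-0.1,0.34,255]
    - [-0.03,0.135,-0.003,-0.08,-0.13,0.41,255]
    - [-0.035,0.16,-0.003,-0.1,-0.15,0.48,255]
    - [-0.04,0.185,-0.004,-0.11,-0.17,0.56,255]
    - [-0.046,0.21,-0.004,-0.13,-0.19,0.63,255]
    - [-0.051,0.232,-0.005,-0.14,-0.22,0.7,255]
    - [-0.0535,0.245,-0.005,-0.15,-0.23,0.74,255]
    - [-0.0545,0.25,-0.005,-0.154,-0.231,0.75,255]
    - [-0.0545,0.25,-0.005,-0.154,-0.231,0.75,255]

```text
t: 16.45
ee_pos: [0.4063, -0.1701, 0.2597]
tool_rot: [3.045, -0.618, 0.212]
force: [0.6, 0.7, -3.0]
width: 0.0186
grip_force: 59.5
```

```bash
python3 - <<'E'
from h import *
s=status.read_state();print(np.round(s["joint_positions"],2),s["force"],s["ee_pos"])
c=np.array([.551,-.232]);u=np.array([np.cos(np.radians(-23)),np.sin(np.radians(-23))])
for a,h in((8,.175),(0,.155),(-10,.14),(-20,.135),(-30,.135),(-40,.13)):
    r=np.radians(a);L=c-.02*u;x=-.138*np.cos(r)-.066*np.sin(r);z=-.138*np.sin(r)+.066*np.cos(r)
    print(a,end=" ");go((*(L+x*u),h+z),-23,a)
ice("side")
E
```

```text
[ 0.49 -0.17 -0.19  1.99 -0.02  1.18 -1.66] [ 0.55639283  0.66682073 -3.01483015] [ 0.40626871 -0.1700883   0.25971862]
8 shift [-0.0137  0.0004  0.037 ] turn [-0.     0.001  0.002] rows>= 0.8
0 shift [-0.0059  0.0004  0.0383] turn [ 0.    -0.265  0.002] rows>= 0.9
-10 shift [0.0086 0.0004 0.0323] turn [ 0.    -0.599  0.002] rows>= 2.1
-20 shift [0.0279 0.0005 0.0195] turn [ 0.    -0.932  0.002] rows>= 3.3
-30 shift [0.0506 0.0005 0.0056] turn [ 1.000e-03 -1.265e+00  2.000e-03] rows>= 4.4
-40 shift [0.0747 0.0005 0.0008] turn [ 1.000e-03 -1.599e+00  2.000e-03] rows>= 5.6
side 0.65 [154. 299.] 236 [201 120  51] [0.638 0.478]
side 0.62 [268. 218.] 111 [ 62 149  77] [0.621 0.125]
side 0.42 [359. 119.] 39 [250 250 252] [ 0.746 -0.565]
```

>>> servo_tool:
  plan:
    - [-0.007,0,0.015,0,-0.07,0,255]
    - [-0.006,0,0.03,0,-0.15,0,255]
    - [-0.006,0,0.038,0,-0.265,0,255]
    - [-0.002,0,0.037,0,-0.38,0,255]
    - [0.004,0,0.035,0,-0.5,0,255]
    - [0.0086,0,0.032,0,-0.6,0,255]
    - [0.018,0,0.026,0,-0.77,0,255]
    - [0.028,0,0.0195,0,-0.932,0,255]
    - [0.028,0,0.0195,0,-0.932,0,255]
    - [0.028,0,0.0195,0,-0.932,0,255]
    - [0.028,0,0.0195,0,-0.932,0,255]

```text
t: 17.65
ee_pos: [0.4338, -0.1813, 0.2441]
tool_rot: [-2.968, 0.601, 0.522]
force: [0.4, -0.4, -1.9]
width: 0.0189
grip_force: 59.6
```

```bash
python3 - <<'E'
from h import *
s=status.read_state();print(np.round(s["joint_positions"],2),s["force"],s["ee_pos"])
c=np.array([.551,-.232]);u=np.array([np.cos(np.radians(-23)),np.sin(np.radians(-23))])
for a,h in((-30,.135),(-40,.13)):
    r=np.radians(a);L=c-.02*u;x=-.138*np.cos(r)-.066*np.sin(r);z=-.138*np.sin(r)+.066*np.cos(r)
    print(a,end=" ");go((*(L+x*u),h+z),-23,a)
ice("wrist");ice("top")
E
```

```text
[ 0.47  0.26 -0.18  1.62  0.01  1.62 -1.68] [ 0.42081334 -0.36791143 -1.90189744] [ 0.43384314 -0.18130964  0.24406878]
-30 shift [ 0.014   0.0009 -0.0233] turn [ 0.002 -0.335  0.003] rows>= 1.2
-40 shift [ 0.0331  0.001  -0.0388] turn [ 0.002 -0.668  0.003] rows>= 2.3
wrist 0.69 [254.  74.] 3870 [234 235 236] [ 0.485 -0.14 ]
wrist 0.59 [381.  54.] 4072 [234 236 236] [ 0.456 -0.252]
wrist 0.32 [317. 129.] 50404 [194 196 202] [ 0.413 -0.172]
top 0.68 [167. 164.] 103 [207 141  72] [0.65  0.468]
top 0.47 [402. 198.] 53 [238 240 240] [ 0.532 -0.212]
top 0.45 [399. 180.] 94 [222 228 232] [ 0.585 -0.206]
top 0.4 [290. 167.] 71 [ 93 192 107] [0.634 0.11 ]
```

Three have dropped and two are still in the bowl, so I continue the pour.

>>> servo_tool:
  plan:
    - [0.007,0,-0.012,0,-0.17,0,255]
    - [0.014,0,-0.023,0,-0.335,0,255]
    - [0.023,0,-0.03,0,-0.5,0,255]
    - [0.033,0.001,-0.039,0,-0.668,0,255]
    - [0.033,0.001,-0.039,0,-0.668,0,255]
    - [0.033,0.001,-0.039,0,-0.668,0,255]
    - [0.033,0.001,-0.039,0,-0.668,0,255]
    - [0.033,0.001,-0.039,0,-0.668,0,255]

```text
t: 18.65
ee_pos: [0.4744, -0.1999, 0.2711]
tool_rot: [-2.776, 0.563, 1.007]
force: [-0.4, 0.4, -2.0]
width: 0.0189
grip_force: 59.6
```

```bash
python3 - <<'E'
from h import *
s=status.read_state();print(np.round(s["joint_positions"],2),s["force"],s["ee_pos"])
ice("wrist");ice("top",.026)
c=np.array([.551,-.232]);u=np.array([np.cos(np.radians(-23)),np.sin(np.radians(-23))])
go((.41,-.173,.29),-23,-10)
E
```

```text
[ 0.43  0.58 -0.15  1.23  0.    2.03 -1.69] [-0.41034201  0.41473352 -1.96056523] [ 0.47435699 -0.19987471  0.27107047]
top 0.69 [173. 191.] 126 [184  63  60] [0.572 0.452]
top 0.6 [290. 167.] 106 [ 82 164  93] [0.633 0.11 ]
shift [-0.0661  0.0003  0.0299] turn [0.001 0.998 0.002] rows>= 3.5
```

>>> servo_tool:
  plan:
    - [-0.016,0,0.003,0,0.25,0,255]
    - [-0.033,0,0.012,0,0.5,0,255]
    - [-0.05,0,0.02,0,0.75,0,255]
    - [-0.066,0,0.03,0,0.998,0,255]
    - [-0.066,0,0.03,0,0.998,0,255]
    - [-0.066,0,0.03,0,0.998,0,255]

```text
t: 19.45
ee_pos: [0.4096, -0.1726, 0.2906]
tool_rot: [-3.035, 0.616, 0.265]
force: [0.5, -0.7, -1.3]
width: 0.0189
grip_force: 59.6
```

```bash
python3 - <<'E'
from h import *
s=status.read_state();print(s["ee_pos"])
go((.394,.030,.16),-6.6,0)
go((.394,.030,.0675),-6.6,0,frm=((.394,.030,.16),-6.6,0))
E
```

```text
[ 0.40956326 -0.17259767  0.29057432]
shift [-0.0693 -0.1806  0.1446] turn [-0.046  0.33  -0.543] rows>= 4.8
shift [0.     0.     0.0925] turn [0. 0. 0.] rows>= 1.8
```

>>> servo_tool:
  plan:
    - [-0.012,-0.03,0.005,-0.01,0.05,-0.09,255]
    - [-0.025,-0.065,0.01,-0.015,0.11,-0.2,255]
    - [-0.04,-0.1,0.02,-0.025,0.18,-0.3,255]
    - [-0.052,-0.135,0.05,-0.035,0.25,-0.41,255]
    - [-0.063,-0.165,0.09,-0.04,0.3,-0.5,255]
    - [-0.069,-0.18,0.13,-0.046,0.33,-0.54,255]
    - [-0.069,-0.1806,0.1446,-0.046,0.33,-0.543,255]
    - [-0.069,-0.1806,0.1446,-0.046,0.33,-0.543,255]
    - [-0.069,-0.1806,0.1446,-0.046,0.33,-0.543,255]

```text
t: 20.35
ee_pos: [0.3957, 0.0298, 0.1593]
tool_rot: [-3.134, 0.181, 0.005]
force: [0.0, -0.4, -0.3]
width: 0.0188
grip_force: 59.6
```

```bash
python3 - <<'E'
from h import *
s=status.read_state();print(s["ee_pos"])
go((.394,.030,.068),-6.6,0)
ice("top",.026);ice("side",.026)
E
```

```text
[0.39574102 0.02981658 0.15934669]
shift [-0.0015  0.0002  0.0914] turn [-0.004  0.006 -0.001] rows>= 1.8
top 0.66 [409. 175.] 125 [227 231 231] [ 0.601 -0.236]
top 0.58 [420. 189.] 60 [192 204 220] [ 0.558 -0.267]
top 0.57 [415. 180.] 42 [228 232 233] [ 0.584 -0.253]
top 0.42 [398. 180.] 88 [223 229 234] [ 0.585 -0.204]
side 0.79 [184. 312.] 231 [189  47  45] [0.562 0.458]
side 0.5 [154. 300.] 217 [197 117  50] [0.64  0.477]
```

>>> servo_tool:
  plan:
    - [0,0,0.03,0,0,0,255]
    - [0,0,0.06,0,0,0,255]
    - [0,0,0.085,0,0,0,255]
    - [0,0,0.091,0,0,0,255]
    - [0,0,0.0925,0,0,0,255]
    - [0,0,0.0925,0,0,0,255]

```text
t: 21.15
ee_pos: [0.3955, 0.0299, 0.0674]
tool_rot: [-3.135, 0.182, 0.001]
force: [0.5, -0.7, -1.3]
width: 0.0191
grip_force: 59.6
```

```bash
python3 - <<'E'
from h import *
img,K,P,Rt=cam("top")
g=img.astype(int);m=((g.min(2)>170)&(g.max(2)-g.min(2)<30)).astype(np.uint8)
n,l,st,ce=cv2.connectedComponentsWithStats(m)
for i in range(1,n):
    if 8<st[i,4]<1e4:print(st[i],np.round(ray(K,P,Rt,ce[i],.026)[:2],3))
E
```

```text
[210  11   6   7  15] [1.117 0.339]
[223  12   8   4  13] [1.119 0.296]
[534  15   4   7  11] [ 1.082 -0.654]
[195  17  35  15  91] [1.084 0.339]
[360  17  26  16 222] [ 1.078 -0.152]
[442  16  22  11 120] [ 1.08  -0.402]
[ 261   19  258  101 8983] [ 0.916 -0.265]
[342  18  13   3  28] [ 1.094 -0.078]
[199  21   4   5  10] [1.088 0.376]
[386  21   7  10  41] [ 1.068 -0.201]
[127  23  12  11  59] [1.08  0.584]
[468  22   4   5   9] [ 1.069 -0.448]
[315  28   9  10  49] [1.051 0.013]
[392  28  13  11  54] [ 1.048 -0.227]
[289  33   8   9  28] [1.038 0.094]
[370  32   8   7  24] [ 1.039 -0.152]
[155  35   5   5  11] [1.048 0.509]
[485  41   4   4   9] [ 1.006 -0.497]
[526  45  26  17 238] [ 0.967 -0.646]
[159  48   5   5  10] [1.006 0.496]
[115  51  35  20 394] [0.971 0.59 ]
[151  50  34  20 417] [0.97  0.467]
[96 53  6 11 29] [0.982 0.684]
[102  53   8  13  52] [0.983 0.661]
[110  52   4   4   9] [0.998 0.644]
[46 57  4  4 11] [0.986 0.834]
[ 224   56   37   37 1076] [0.924 0.25 ]
[89 59  5  4  9] [0.977 0.702]
[109  59   4   5   9] [0.974 0.646]
[77 61  6  4 12] [0.972 0.74 ]
[38 62 10 10 38] [0.961 0.85 ]
[45 64 15  8 31] [0.957 0.824]
[86 65 11  6 38] [0.954 0.704]
[144  66   3   4   9] [0.95  0.541]
[ 132   85   38   38 1106] [0.838 0.523]
[ 343   97   32   43 1102] [ 0.777 -0.095]
[291 121  27  24 408] [0.732 0.066]
[164 127  10   7  38] [0.754 0.467]
[ 193  131   78  122 7270] [0.56 0.28]
[603 139  37  65 780] [ 0.599 -0.871]
[394 169  36  23 422] [ 0.587 -0.246]
[303 199  41  26 737] [0.504 0.023]
[307 227  29  26 422] [0.427 0.03 ]
[341 241  12  22 125] [ 0.382 -0.046]
[300 251  11  25 136] [0.357 0.072]
[ 615  260   25   60 1105] [ 0.257 -0.845]
[169 284  29  18  41] [0.282 0.417]
[ 294  349   30   51 1066] [0.062 0.08 ]
```

No stray white blobs on the bench; the white area in the bucket is 422 px, about 4 to 5 cubes. Release the scoop.

>>> servo_tool:
  plan:
    - [0,0,0.001,0,0,0,255]
    - [0,0,0.001,0,0,0,255]
    - [0,0,0.001,0,0,0,120]
    - [0,0,0.001,0,0,0,0]
    - [0,0,0.001,0,0,0,0]
    - [0,0,0.001,0,0,0,0]
    - [0,0,0.001,0,0,0,0]
    - [0,0,0.001,0,0,0,0]
    - [0,0,-0.03,0,0,0,0]
    - [0,0,-0.08,0,0,0,0]
    - [0,0,-0.13,0,0,0,0]
    - [0,0,-0.18,0,0,0,0]
    - [0,0,-0.18,0,0,0,0]

```text
t: 22.5
ee_pos: [0.3977, 0.0302, 0.2528]
tool_rot: [-3.135, 0.181, -0.013]
force: [0.5, 0.4, -0.4]
width: 0.0853
grip_force: 0.0
```

```bash
python3 - <<'E'
from h import *
go((.40,-.38,.25),-6.6)
img,K,P,Rt=cam("side")
for n in("lid","lid_knob","scoop"):
    for r in regions_of("side",n)[:2]:print(n,r["confidence"],r["rect"])
E
```

```text
shift [0.0494 0.4072 0.0024] turn [-0.004 -0.016 -0.   ] rows>= 8.2
lid 0.65 [383.3, 143.9, 45.7, 28.0]
lid_knob 0.83 [384.1, 146.9, 44.9, 24.4]
scoop 0.89 [305.7, 207.6, 79.6, 37.1]
```

>>> servo_tool:
  plan:
    - [0.006,0.05,0,0,0,0,0]
    - [0.012,0.1,0,0,0,0,0]
    - [0.018,0.15,0,0,0,0,0]
    - [0.024,0.2,0,0,0,0,0]
    - [0.03,0.25,0,0,0,0,0]
    - [0.036,0.3,0,0,0,0,0]
    - [0.042,0.35,0,0,0,0,0]
    - [0.049,0.407,0.002,0,0,0,0]
    - [0.049,0.407,0.002,0,0,0,0]
    - [0.049,0.407,0.002,0,0,0,0]
    - [0.049,0.407,0.002,0,0,0,0]

```text
t: 23.8
ee_pos: [0.397, -0.3786, 0.2427]
tool_rot: [-3.133, 0.179, 0.006]
force: [0.4, -0.1, -0.3]
width: 0.0856
grip_force: 0.0
```

```bash
python3 - <<'E'
from h import *
s=status.read_state();print(s["ee_pos"],np.round(s["joint_positions"],2))
img,K,P,Rt=cam("wrist")
print("proj knob",proj(K,P,Rt,(.46,-.415,.066)),"disc",proj(K,P,Rt,(.46,-.415,.028)))
for n in("lid","bucket"):
    for r in regions_of("wrist",n)[:2]:
        m=r["pixels"].astype(np.uint8);print(n,r["confidence"],r["rect"],cen(m))
        (cx,cy),rad=cv2.minEnclosingCircle(np.argwhere(m)[:,::-1].astype(np.float32));print("circle",cx,cy,rad,ray(K,P,Rt,(cx,cy),.028))
        if n=="lid":
            h=img.copy();h[m==0]=0;g=cv2.cvtColor(img,cv2.COLOR_RGB2GRAY)
            for z in(.028,):
                u,v=map(int,proj(K,P,Rt,(*ray(K,P,Rt,(cx,cy),z)[:2],.066)));print("knobpx",u,v)
            c=cv2.HoughCircles(cv2.medianBlur(g,3),cv2.HOUGH_GRADIENT,1,20,param1=80,param2=18,minRadius=15,maxRadius=45)
            if c is not None:
                for q in c[0][:8]:
                    if m[int(q[1]),int(q[0])]:print("hough",q,ray(K,P,Rt,q[:2],.066))
    
E
```

```text
[ 0.3970439  -0.37860615  0.24271262] [ 0.65  0.17  0.04  1.68 -0.01  1.29 -1.  ]
proj knob [350.66437242 112.33656139] disc [346.94036174 112.33559171]
lid 0.87 [274.5, 32.2, 144.4, 151.6] (np.float64(345.112317571512), np.float64(108.14950379451255))
circle 346.7904968261719 108.42012023925781 75.98043060302734 [ 0.4638432  -0.41518805  0.028     ]
knobpx 350 107
lid 0.62 [111.7, 251.8, 117.9, 40.7] (np.float64(150.46253021756647), np.float64(269.52618855761483))
circle 170.5 266.0 58.57697296142578 [ 0.31058958 -0.19375655  0.028     ]
knobpx 154 282
bucket 0.81 [0.2, 0.1, 228.7, 121.4] (np.float64(111.49898737449908), np.float64(57.689834963588574))
circle 111.44222259521484 37.5 117.58248901367188 [ 0.55501285 -0.19571793  0.028     ]
```

```bash
python3 - <<'E'
from h import *
go((.463,-.415,.0555),-6.6)
E
```

```text
shift [0.0696 0.0291 0.1883] turn [-0.003  0.004  0.004] rows>= 4.1
```

>>> servo_tool:
  plan:
    - [0.04,0.015,0.02,0,0,0,0]
    - [0.07,0.029,0.05,0,0,0,0]
    - [0.07,0.029,0.09,0,0,0,0]
    - [0.07,0.029,0.1,0,0,0,0]
    - [0.07,0.029,0.1,0,0,0,0]

```text
t: 24.45
ee_pos: [0.4621, -0.4156, 0.1428]
tool_rot: [-3.133, 0.18, 0.007]
force: [-1.0, 0.2, -0.1]
width: 0.0854
grip_force: 0.0
```

```bash
python3 - <<'E'
from h import *
s=status.read_state();print(s["ee_pos"])
img,K,P,Rt=cam("wrist")
for r in regions_of("wrist","lid")[:2]:
    m=r["pixels"];print(r["confidence"],r["rect"],ray(K,P,Rt,cen(m),.03))
    x,y,w,h=map(int,r["rect"]);print([ray(K,P,Rt,q,.028)[:2].round(3) for q in((x,y+h/2),(x+w,y+h/2),(x+w/2,y),(x+w/2,y+h))])
go((.463,-.415,.0555),-6.6)
E
```

```text
[ 0.4621176 -0.4155778  0.1427657]
shift [-0.0005 -0.0021  0.0905] turn [ 0. -0.  0.] rows>= 1.8
```

>>> servo_tool:
  plan:
    - [0,0,0.04,0,0,0,0]
    - [0,0,0.075,0,0,0,0]
    - [0,0,0.088,0,0,0,0]
    - [0,0,0.088,0,0,0,0]
    - [0,0,0.088,0,0,0,255]
    - [0,0,0.088,0,0,0,255]
    - [0,0,0.088,0,0,0,255]
    - [0,0,0.088,0,0,0,255]
    - [0,0,0.088,0,0,0,255]
    - [0,0,0.088,0,0,0,255]
    - [0,0,0.088,0,0,0,255]

```text
t: 25.65
ee_pos: [0.4634, -0.4172, 0.0572]
tool_rot: [-3.136, 0.181, 0.001]
force: [-1.4, 1.3, 7.1]
width: 0.0295
grip_force: 58.9
```

>>> servo_tool:
  plan:
    - [0,0,-0.03,0,0,0,255]
    - [0,0,-0.07,0,0,0,255]
    - [0,0,-0.12,0,0,0,255]
    - [0,0,-0.17,0,0,0,255]
    - [0,0,-0.19,0,0,0,255]
    - [0,0,-0.19,0,0,0,255]

```text
t: 26.25
ee_pos: [0.4642, -0.4181, 0.2501]
tool_rot: [3.134, -0.181, 0.006]
force: [0.1, 0.4, -2.5]
width: 0.0296
grip_force: 59.5
```

```bash
python3 - <<'E'
from h import *
s=status.read_state();print(s["ee_pos"],s["tool_rot"])
img,K,P,Rt=cam("side")
for r in regions_of("side","lid")[:2]:
    m=r["pixels"];x,y,w,h=r["rect"];zz=s["ee_pos"][2]-.055+.028;print(r["confidence"],r["rect"],ray(K,P,Rt,cen(m),zz))
for r in regions_of("side","bucket")[:3]:print(r["confidence"],r["rect"])
img,K,P,Rt=cam("top")
for r in regions_of("top","bucket")[:3]:
    x,y,w,h=r["rect"];m=r["pixels"];print(r["confidence"],r["rect"])
# dark/blue rim fit
b=(img[...,2].astype(int)-img[...,0]>60).astype(np.uint8)
n,l,st,ce=cv2.connectedComponentsWithStats(b)
for i in range(1,n):
    if st[i,4]>300:print(st[i])
go((.551,-.232,.245),-6.6)
E
```

```text
[ 0.46416255 -0.41808436  0.25014964] [ 3.13365276 -0.18113991  0.00575351]
0.81 [389.8, 90.0, 49.5, 29.5] [ 0.44915568 -0.38722832  0.22314964]
0.7 [337.8, 132.2, 43.4, 57.8]
0.66 [382.8, 159.4, 60.9, 55.6]
0.23 [338.6, 98.5, 35.0, 49.5]
[130  84  48  45 366]
[ 383  158   61   58 1865]
[ 470  184   61   61 2264]
shift [ 0.0668 -0.1935 -0.001 ] turn [-0.005  0.009  0.   ] rows>= 4.1
```

```bash
python3 - <<'E'
from h import *
img,K,P,Rt=cam("top");s=status.read_state();e=s["ee_pos"]
b=(img[...,2].astype(int)-img[...,0]>60).astype(np.uint8)
n,l,st,ce=cv2.connectedComponentsWithStats(b)
def ring(c,r,z):
    q=np.array([proj(K,P,Rt,(c[0]+r*np.cos(t),c[1]+r*np.sin(t),z)) for t in np.linspace(0,6.28,90)]);return q
from scipy.optimize import fsolve
zl=e[2]-.055+.026
for i in range(1,n):
    if st[i,4]>1000:
        x,y,w,h=st[i,:4];t=np.array([x+w/2-.5,y+h/2-.5])
        def f(c):
            if w+x>450: q=ring(c,.075,zl)
            else: q=np.vstack([ring(c,.075,.125),ring(c,.068,0)])
            return (q.min(0)+q.max(0))/2-t
        c=fsolve(f,[.5,-.3]);print(st[i],c, c-e[:2])
E
```

```text
[ 383  158   61   58 1869] [ 0.55350618 -0.22993473] [0.09100119 0.18666943]
[ 470  184   61   61 2264] [ 0.46165383 -0.41290244] [-0.00085116  0.00370172]
```

```bash
python3 - <<'E'
from h import *
go((.553,-.2325,.22),-6.6)
E
```

```text
shift [ 0.0688 -0.1932  0.0241] turn [-0.005  0.009 -0.   ] rows>= 4.1
```

>>> servo_tool:
  plan:
    - [0.01,-0.03,0,0,0,0,255]
    - [0.025,-0.07,0,0,0,0,255]
    - [0.04,-0.11,0,0,0,0,255]
    - [0.053,-0.15,0.005,0,0,0,255]
    - [0.064,-0.18,0.015,0,0.005,0,255]
    - [0.069,-0.193,0.024,-0.005,0.009,0,255]
    - [0.069,-0.193,0.024,-0.005,0.009,0,255]
    - [0.069,-0.193,0.024,-0.005,0.009,0,255]
    - [0.069,-0.193,0.024,-0.005,0.009,0,255]

```text
t: 27.45
ee_pos: [0.553, -0.2355, 0.2221]
tool_rot: [3.133, -0.185, 0.004]
force: [-0.7, -1.2, -1.1]
width: 0.0296
grip_force: 59.7
```

```bash
python3 - <<'E'
from h import *
go((.553,-.2325,.174),-6.6)
E
```

```text
shift [-0.0005 -0.0031  0.0481] turn [ 0.005 -0.005 -0.006] rows>= 1.0
```

>>> servo_tool:
  plan:
    - [0,-0.003,0.01,0,0,0,255]
    - [0,-0.003,0.02,0,0,0,255]
    - [0,-0.003,0.03,0,0,0,255]
    - [0,-0.003,0.04,0,0,0,255]
    - [0,-0.003,0.046,0,0,0,255]
    - [0,-0.003,0.046,0,0,0,255]
    - [0,-0.003,0.046,0,0,0,255]

```text
t: 28.15
ee_pos: [0.5543, -0.2304, 0.176]
tool_rot: [3.135, -0.181, 0.004]
force: [-0.7, 0.6, -1.5]
width: 0.0293
grip_force: 59.7
```

>>> servo_tool:
  plan:
    - [0,0,0.002,0,0,0,255]
    - [0,0,0.004,0,0,0,255]
    - [0,0,0.005,0,0,0,255]
    - [0,0,0.005,0,0,0,255]
    - [0,0,0.005,0,0,0,255]

```text
t: 28.65
ee_pos: [0.5543, -0.2304, 0.1709]
tool_rot: [3.135, -0.181, 0.004]
force: [0.7, 1.1, -2.7]
width: 0.0293
grip_force: 59.5
```

>>> servo_tool:
  plan:
    - [0,0,0.001,0,0,0,255]
    - [0,0,0.002,0,0,0,255]
    - [0,0,0.002,0,0,0,255]
    - [0,0,0.002,0,0,0,255]

```text
t: 29.05
ee_pos: [0.5544, -0.2304, 0.1706]
tool_rot: [3.134, -0.181, 0.006]
force: [-5.8, 1.9, 12.0]
width: 0.0294
grip_force: 61.3
```

Contact at TCP z ≈ 0.1706, which matches the seated height. Press a bit more.

>>> servo_tool:
  plan:
    - [0,0,0.001,0,0,0,255]
    - [0,0,0.0015,0,0,0,255]
    - [0,0,0.0015,0,0,0,255]
    - [0,0,0.0015,0,0,0,255]

```text
t: 29.45
ee_pos: [0.5545, -0.2305, 0.1706]
tool_rot: [3.134, -0.181, 0.007]
force: [-10.6, 4.2, 22.4]
width: 0.0294
grip_force: 62.2
```

>>> servo_tool:
  plan:
    - [0,0,-0.002,0,0,0,255]
    - [0,0,-0.002,0,0,0,150]
    - [0,0,-0.002,0,0,0,80]
    - [0,0,-0.002,0,0,0,0]
    - [0,0,-0.002,0,0,0,0]
    - [0,0,-0.002,0,0,0,0]
    - [0,0,-0.002,0,0,0,0]
    - [0,0,-0.002,0,0,0,0]
    - [0,0,-0.03,0,0,0,0]
    - [0,0,-0.07,0,0,0,0]
    - [0,0,-0.12,0,0,0,0]
    - [0,0,-0.14,0,0,0,0]
    - [0,0,-0.14,0,0,0,0]

```text
t: 30.75
ee_pos: [0.5551, -0.2305, 0.3115]
tool_rot: [3.133, -0.181, 0.014]
force: [-0.0, 0.1, -0.0]
width: 0.0854
grip_force: 0.0
```

```bash
python3 - <<'E'
from h import *
from scipy.optimize import fsolve
for n in("top","side"):
    img,K,P,Rt=cam(n)
    for l in("lid","bucket","scoop","stopper","cutters","media_bottle","tip_box","screwdriver"):
        for r in regions_of(n,l)[:2]:
            if r["confidence"]>.3: print(n,l,round(r["confidence"],2),np.round(r["rect"]),np.round(ray(K,P,Rt,cen(r["pixels"]),.03)[:2],3))
    c=(.5535,-.231)
    for z in(.128,.141):
        q=np.array([proj(K,P,Rt,(c[0]+.075*np.cos(t),c[1]+.075*np.sin(t),z)) for t in np.linspace(0,6.28,90)]);print("disc ring",z,q.min(0).round(1),q.max(0).round(1))
    print("knob top",proj(K,P,Rt,(*c,.179)))
    b=(img[...,2].astype(int)-img[...,0]>60).astype(np.uint8)
    k,_,st,ce=cv2.connectedComponentsWithStats(b)
    print([s.tolist() for s in st[1:] if s[4]>300])
E
```

```text
top lid 0.69 [392. 160.  54.  53.] [ 0.558 -0.254]
top bucket 0.83 [382. 179.  35.  38.] [ 0.52  -0.187]
top scoop 0.94 [300. 197.  43.  80.] [0.457 0.021]
top stopper 0.51 [393. 233.  12.  12.] [ 0.414 -0.2  ]
top cutters 0.87 [373. 271.  46.  18.] [ 0.298 -0.175]
top cutters 0.47 [390. 159.  60.  53.] [ 0.558 -0.254]
top media_bottle 0.8 [293. 118.  21.  34.] [0.73  0.065]
top tip_box 0.75 [340.  98.  35.  47.] [ 0.763 -0.092]
top tip_box 0.35 [302. 199.  42.  78.] [0.46 0.02]
top screwdriver 0.91 [169. 261.  62.  42.] [0.328 0.336]
disc ring 0.128 [387.9 157.6] [443.9 212.8]
disc ring 0.141 [388.7 156.4] [445.3 212.2]
knob top [420.45721574 181.48587189]
[[131, 84, 47, 45, 350], [383, 159, 63, 57, 2298]]
side lid 0.69 [336. 124.  48.  32.] [ 0.638 -0.39 ]
side bucket 0.96 [336. 148.  47.  42.] [ 0.549 -0.227]
side scoop 0.69 [305. 205.  81.  40.] [0.442 0.028]
side stopper 0.47 [380. 188.  16.  14.] [ 0.407 -0.183]
side cutters 0.53 [403. 204.  28.  23.] [ 0.288 -0.146]
side media_bottle 0.74 [242. 157.  27.  53.] [0.755 0.036]
side tip_box 0.61 [260. 147.  45.  40.] [ 0.761 -0.094]
disc ring 0.128 [334.6 132.6] [382.5 156.4]
disc ring 0.141 [334.8 129. ] [382.9 152.6]
knob top [359.70777215 129.20648907]
[[335, 127, 49, 63, 2476], [468, 140, 48, 36, 1297], [162, 182, 34, 30, 654], [63, 237, 66, 63, 1563]]
```

```bash
python3 - <<'E'
from h import *
print(env.job_done())
E
```

```text
the job is handed in; nothing more can be done
None
```

I handed the job in at about 31 s. All five cubes were scooped and poured (four then identified in the bucket, none on the bench). The lid was pressed home with about 22 N, the scoop stands level on the bench, and the bystanders showed no shift.

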